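# Load the stall lantern with D cells and tidy the spares

## Task

Get the stall's lantern ready for the night: take the loose cover off its battery box, put one battery cell into each of its two channels, the flat end pressing the coil spring and the button end snapped down under the little lip, then set the cover back so that it sits level all round on the rim. Lay all the remaining cells on their sides on the floor of the shallow metal tray, not on top of each other, and leave the sauce jar and the dish alone.

Things in the scene. Friction and masses are not known exactly. Their poses are not given: they have to be found in the camera images.
- lantern: The lantern, fixed: a grey open battery box 120 mm (x) by 172 mm (y) outside, 62 mm high, walls 6 mm, inner floor 6 mm up, with a black lamp head (72 mm across, top 74 mm up) beyond its +x wall, 74 to 108 mm from centre. Origin: centre of its underside, on the counter. x: along both cell channels from stops to springs; y: across; z up. Nothing inside stands higher than 56 mm.
- rim (a point): Centre of the lantern box's mouth, 62 mm above the counter, axes as lantern. The rim is level and free all round.
- seat_left (a point): Middle of a cell's body when home in the left channel: x = -5 mm, y = +33 mm, 30 mm up in the lantern's frame, axes as lantern. The cell lies in a black V cradle 29 mm wide, with free floor on both sides. The channels are 66 mm apart; the side wall's inner face is 47 mm from the channel's axis.
- stop_left (a point): Centre of the left channel's stop face, 33 mm to -x of its seat; a home cell's button touches it. Black post, 5 mm thick, 24 mm wide, its top 10 mm above this point, with a steel lip 20 mm wide that overhangs the stop face 4 mm towards the spring, underside 6.5 mm and top 10 mm above this point: the button goes under it. Behind the post 11 mm are free up to the wall.
- shoe_left (a joint): Travel (m) of the left channel's sprung contact shoe to +x: 0 relaxed, 0.020 at most; 2.1 N plus 0.35 N per mm. The shoe is an upright steel plate 30 mm wide, from 16 mm below to 26 mm above the channel's axis, its face 54 mm from the stop face when relaxed. It reads about 0.007 with a cell home; the button clears the lip only while it reads over 0.011.
- seat_right (a point): Middle of a cell's body when home in the right channel: x = -5 mm, y = -33 mm, 30 mm up in the lantern's frame, axes as lantern. The cell lies in a black V cradle 29 mm wide, with free floor on both sides. The channels are 66 mm apart; the side wall's inner face is 47 mm from the channel's axis.
- stop_right (a point): Centre of the right channel's stop face, 33 mm to -x of its seat; a home cell's button touches it. Black post, 5 mm thick, 24 mm wide, its top 10 mm above this point, with a steel lip 20 mm wide that overhangs the stop face 4 mm towards the spring, underside 6.5 mm and top 10 mm above this point: the button goes under it. Behind the post 11 mm are free up to the wall.
- shoe_right (a joint): Travel (m) of the right channel's sprung contact shoe to +x: 0 relaxed, 0.020 at most; 2.1 N plus 0.35 N per mm. The shoe is an upright steel plate 30 mm wide, from 16 mm below to 26 mm above the channel's axis, its face 54 mm from the stop face when relaxed. It reads about 0.007 with a cell home; the button clears the lip only while it reads over 0.011.
- cell1: Middle of the body of D cell 1 (may be absent), on its axis: round body 34 mm across, 56 mm long, black sleeve, metal ends, 150 g, lying on its side (this point 17 mm up). x: along the cell to its button, a steel stub 10 mm across, 5 mm long (its face 33 mm from this point; the flat end is 28 mm from it). Starts left (+y) of the lantern, button roughly towards the robot.
- cell2: Middle of the body of D cell 2 (may be absent), on its axis: round body 34 mm across, 56 mm long, black sleeve, metal ends, 150 g, lying on its side (this point 17 mm up). x: along the cell to its button, a steel stub 10 mm across, 5 mm long (its face 33 mm from this point; the flat end is 28 mm from it). Starts left (+y) of the lantern, button roughly towards the robot.
- cell3: Middle of the body of D cell 3 (may be absent), on its axis: round body 34 mm across, 56 mm long, black sleeve, metal ends, 150 g, lying on its side (this point 17 mm up). x: along the cell to its button, a steel stub 10 mm across, 5 mm long (its face 33 mm from this point; the flat end is 28 mm from it). Starts left (+y) of the lantern, button roughly towards the robot.
- cell4: Middle of the body of D cell 4 (may be absent), on its axis: round body 34 mm across, 56 mm long, black sleeve, metal ends, 150 g, lying on its side (this point 17 mm up). x: along the cell to its button, a steel stub 10 mm across, 5 mm long (its face 33 mm from this point; the flat end is 28 mm from it). Starts left (+y) of the lantern, button roughly towards the robot.
- cell5: Middle of the body of D cell 5 (may be absent), on its axis: round body 34 mm across, 56 mm long, black sleeve, metal ends, 150 g, lying on its side (this point 17 mm up). x: along the cell to its button, a steel stub 10 mm across, 5 mm long (its face 33 mm from this point; the flat end is 28 mm from it). Starts left (+y) of the lantern, button roughly towards the robot.
- cover_grip (a point): Grip point of the loose cover: on the middle of its black bar handle, 70 mm long (x), 14 mm wide (y), 32 mm high on top of the plate; this point is 20 mm above the plate's top and 12 mm below the handle's top. z up.
- cover_under (a point): Centre of the underside of the cover's clear plate (120 mm in x, 172 mm in y, 4 mm thick), 24 mm below the grip point. Ribs 8 mm deep hang below it in a rectangle 101 by 153 mm that goes inside the box's mouth (108 by 160 mm). Seated, this point meets rim and the plate lies flat on the rim; either way round is right. It starts seated.
- tray_in (a point): Centre of the inner floor of the spares tray, 3 mm above the counter: an aluminium tray fixed to the counter, 115 mm (x) by 215 mm (y) outside, walls 3 mm thick and 28 mm high. Cells lying in it have their middle 17 mm above this point. x and y along its sides.
- mat: Black rubber mat fixed to the counter, 140 mm (x) by 190 mm (y), 3 mm thick: a clear place where the cover can be set down meanwhile, on its ribs. Origin: centre of its underside, axes along its sides.
- cover: The cover; origin at the centre of the ribs' lower edge, 8 mm below cover_under; axes as there.
- sauce: Amber glass sauce jar with a red cap, 60 mm across, 85 mm tall, origin under its foot, a bystander: leave it alone.
- dish: Orange dish, 100 mm across, 25 mm high, origin under its foot, a bystander: leave it alone.
Mind the look-alikes: they are no part of the job. What is shaped like the cell1 but green or red is not meant.

How it is judged:
By the outcome, as a careful person would: the job done as asked, in the order asked, and still so for the second after the job is handed in, with the robot touching nothing.
Of cell1, cell2, cell3, cell4, cell5 only 3 to 5 are there at a start; the rules pass over those that are not, and their reading is None.
At some moment in a run one of cover may be knocked a few centimetres aside while the robot is not near it.
Once in a run the grip may slacken for a moment while it holds something.
It also fails if it takes over 210 s, if anything falls off the work surface, if the arm or the gripper's body presses on something with over 40 N, if the wrist force passes 120 N, or if a joint passes its speed limit or range.

## Robot

A 6-joint arm with a two-finger parallel gripper is mounted at the origin on the work surface. World frame = base frame: x ahead of the robot, y to its left, z up, the work surface at z = 0. Lengths are in m, angles in rad, forces in N, time in s.
With the tool pointing down it reaches from about 0.375 to 0.925 m from the base axis. Payload 5.7 kg.
Tool frame: the origin (TCP) lies midway between the tips of the shut fingers; the grasp point (between the pads) lies 19 mm behind it; z points along the fingers, y is the line along which they close (so a half turn about z gives the same grasp; the last joint's range is limited). The gripper opens to 88 mm and grips with 3 to 60 N. Pads are 20 mm wide; open, the fingers measure 115 mm over their backs; the gripper's body (75 mm by 178 mm) begins 61 mm behind the grasp point.
Start: joints at [1.213, 0.359, 1.51, -0, 1.272, -0.115], TCP at [0.144, 0.582, 0.223] pointing down, gripper open.
Joint ranges: [-2.97, 2.97], [-1.01, 2.36], [0.21, 2.38], [-0.96, 4.11], [0.2, 2.71], [-2.98, 2.98]. Speed limits (rad/s): [2.39, 2.39, 3.14, 3.14, 3.14, 3.14].

## Interface

Orientations are given as a unit quaternion [x, y, z, w].
In Python, from bench import move_ptp, servo_line, goto_joints, move_gripper, sleep, inverse_kinematics, capture, PlanningError, close_job, spot_in, silhouettes, current_clock, current_joint_pos, current_qvel, current_joint_torque, current_position, current_orientation, current_force, current_torque, current_finger_gap, current_grip_force gives the robot as it stands. Calls block until the motion is done:
- move_ptp(position, orientation): joint-space move of the TCP to a pose.
- servo_line(position, orientation=None, rate=0.15, contact_N=None): straight line of the TCP; orientation=None keeps the orientation; rate is the mean speed in m/s. With contact_N (N) it stops when the force on the tool has changed by that much, and returns True; else False.
- goto_joints(angles): joint-space move.
- move_gripper(opening): finger opening in m; the grip force is fixed at half the most; returns when the fingers have stopped.
- sleep(seconds).
- inverse_kinematics(position, orientation): joint angles nearest the present ones, or None.
- capture(name): name is "scene" or "top" or "wrist"; returns a dict with "image" (420x560x3 uint8, blue, green, red), "range_z" (420x560 float32, m along the optical axis (not along the pixel's ray), 0 where there is no reading), "intrinsics" (3x3 intrinsics, pixels), "k1" (the pictures are not rectified: a ray, as slopes to the right and down, at radius r is drawn at 1 + k1 r^2 times it, then the intrinsics apply), "R" (3x3) and "t" (3): a world point X has camera coordinates R X + t. Camera axes: x right, y down, z forward; pixel columns grow to the right and rows downward; lengths in m; the calibration is good to about 2 mm. A picture is of the moment at which its call begins.
A pose or a line that the arm cannot do raises PlanningError and nothing moves.
- close_job(): hands the job in; it is judged then, once.
Trained networks look in the newest picture that a camera, given by its name, has taken for a name from the list of things; names that differ only in an ending like _2 or _b are one class to them, and where a whole thing is asked for, a point or a joint stands for the part that bears it (a point fixed in the world has none). Each returns a list of dicts, best first, with "conf" (0 to 1); they miss things now and then, are a little off and sometimes report something else, mostly with a low value. They report only what shows in the picture. A call takes as long as a camera call. They do not tell look-alikes from the thing itself.
- spot_in(camera, query): "xy" ([column, row] in pixels, amid what is visible of it).
- silhouettes(camera, query): "region" (420x560 bool, what is visible of it) and "xy" ([column, row] in pixels, amid what is visible of it).
Readings, each from a call of its own:
- current_clock(): time.
- current_joint_pos(): joint angles.
- current_qvel(): joint speeds.
- current_joint_torque(): joint torques, N m.
- current_position(): TCP position.
- current_orientation(): TCP orientation.
- current_force(): force on the tool from outside, world axes, zero at the start.
- current_torque(): the same for the moment, N m.
- current_finger_gap(): finger opening in m.
- current_grip_force(): force on a finger pad.
Only numpy, scipy, OpenCV 4.12 (cv2) and the standard library are available. Lean on these libraries where they do the work, as an engineer would, in place of code of your own. Each camera call takes 0.05 s, during which the arm holds its last target. There are 200 camera calls.

## Working session

There is one attempt and no reset: what is moved stays moved. The work goes in short steps, each a Python script; the robot and the scene stay as the last script left them, time stands still between calls to the robot, and variables do not carry over. Pictures are saved under pics/ and viewed, at most 14 in all, crops included, and the job is handed in when it is done.

```bash
ls; mkdir -p pics; python3 - <<'E'
from bench import *
import cv2,numpy as np
for n in ("scene","top"):
    c=capture(n); cv2.imwrite(f"pics/{n}0.png",c["image"])
    print(n,c["intrinsics"].tolist(),c["k1"],c["R"].tolist(),c["t"].tolist())
    for q in ("lantern","cell1","cover","tray_in","mat","sauce","dish"):
        print(q,[(np.round(d["xy"]).tolist(),round(d["conf"],2)) for d in spot_in(n,q)])
print(current_clock(),current_orientation(),current_force())
E
```

```text
pics
scene [[436.27703008095966, 0.0, 279.78130279692886], [0.0, 436.27703008095966, 208.12383085991416], [0.0, 0.0, 1.0]] -0.026633653852311583 [[0.8850305014609017, 0.4653288015871231, -0.01378832467546268], [0.363821526652064, -0.7098405189408217, -0.603125471535058], [-0.29043916441903206, 0.5287679491831142, -0.797527145424065]] [-0.5147938002069914, -0.13613154155596346, 1.2016316479751437]
lantern [([290.0, 253.0], 0.96)]
cell1 [([324.0, 132.0], 0.83), ([339.0, 165.0], 0.79), ([382.0, 173.0], 0.68), ([142.0, 316.0], 0.63), ([314.0, 152.0], 0.62), ([358.0, 142.0], 0.61), ([268.0, 143.0], 0.56)]
cover [([273.0, 220.0], 0.67)]
tray_in [([140.0, 317.0], 0.88)]
mat [([220.0, 347.0], 0.56)]
sauce [([360.0, 208.0], 0.86)]
dish [([320.0, 302.0], 0.77)]
top [[453.28720258614266, 0.0, 281.61491315092], [0.0, 453.28720258614266, 212.65101974555674], [0.0, 0.0, 1.0]] -0.09585167514917851 [[0.008828862847209008, -0.999719273908, -0.021986917875988613], [-0.9964106144062965, -0.006944168006696114, -0.0843662612017451], [0.08418989653926107, 0.022652856498796645, -0.9961922050554066]] [0.04244823182461939, 0.5673455611018859, 1.0884600693297148]
lantern [([295.0, 177.0], 0.89)]
cell1 [([197.0, 278.0], 0.9), ([149.0, 229.0], 0.82), ([154.0, 188.0], 0.82), ([193.0, 193.0], 0.81), ([178.0, 226.0], 0.79), ([177.0, 155.0], 0.62)]
cover [([301.0, 213.0], 0.71)]
tray_in [([421.0, 278.0], 0.85)]
mat [([408.0, 202.0], 0.65)]
sauce [([241.0, 146.0], 0.71)]
dish []
0.8 [ 1.21090006e-01  9.92641532e-01  3.10742358e-07 -7.54415427e-06] [ 0.39464194 -0.72015469 -0.263501  ]
```

View pics/top0.png

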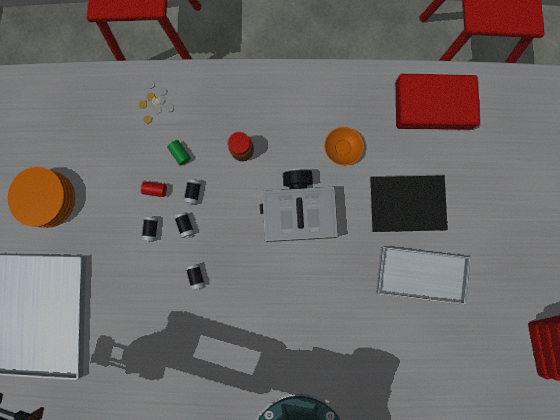

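View pics/scene0.png

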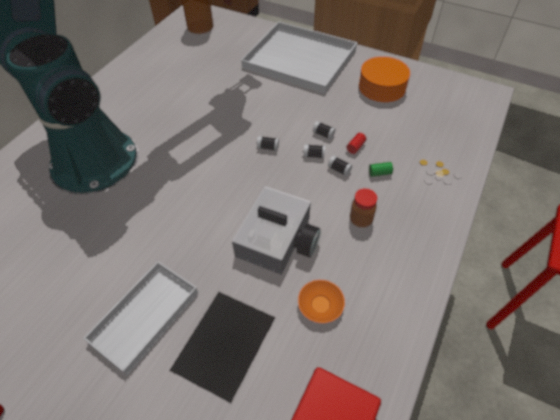

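Top view: four black cells at (192,190), (184,224), (149,228) and (195,276). Look-alikes are green at (178,152) and red at (153,188). The lantern is at (300,212) with its lamp away from the robot, the mat at (408,203) and the small tray at (424,275); the big tray at far left is not the one. The scene view agrees.

```bash
cat > h.py <<'E'
from bench import *
import cv2,numpy as np
from scipy.spatial.transform import Rotation as Ro
def rays(c,uv):
    K=c["intrinsics"]
    p=cv2.undistortPoints(np.float64(uv).reshape(-1,1,2),K,np.array([c["k1"],0,0,0,0.])).reshape(-1,2)
    return np.c_[p,np.ones(len(p))]
def onplane(c,uv,z):
    d=rays(c,uv)@c["R"]; o=-c["R"].T@c["t"]
    return o+d*((z-o[2])/d[:,2])[:,None]
def cloud(c):
    h,w=c["range_z"].shape; g=np.stack(np.meshgrid(np.arange(w),np.arange(h)),-1).reshape(-1,2)
    P=rays(c,g)*c["range_z"].reshape(-1,1)
    P=(P-c["t"])@c["R"]; P[c["range_z"].ravel()==0]=np.nan
    return P.reshape(h,w,3)
def rect(P):
    (x,y),(a,b),t=cv2.minAreaRect(np.float32(P[:,:2])); return np.r_[x,y],(a,b),t
def q(yaw):  # tool down, tool y (closing line) at angle yaw+90deg, tool x along yaw
    return (Ro.from_euler("z",yaw)*Ro.from_euler("x",np.pi)).as_quat()
def save(c,n): cv2.imwrite(f"pics/{n}.png",c["image"])
E
python3 - <<'E'
from h import *
c=capture("top"); C=cloud(c)
for n in ("lantern","cover","tray_in","mat"):
    for d in silhouettes("top",n)[:1]:
        P=C[d["region"]]; P=P[~np.isnan(P[:,2])]
        r=rect(P); print(n,d["conf"],r,np.percentile(P[:,2],[5,50,95]).round(3))
for d in silhouettes("top","cell1"):
    P=C[d["region"]];P=P[~np.isnan(P[:,2])]
    print(np.round(d["xy"]),round(d["conf"],2),P.mean(0).round(3),rect(P),P[:,2].max().round(3),c["image"][d["region"]].mean(0).round())
w=capture("wrist"); save(w,"w0")
o=-w["R"].T@w["t"]; T=Ro.from_quat(current_orientation()).as_matrix()
print("cam in tool",T.T@(o-current_position()),T.T@w["R"].T)
E
```

```text
lantern 0.94 (array([0.62971658, 0.04538311]), (0.05659864842891693, 0.15229685604572296), 29.132183074951172) [0.042 0.066 0.075]
cover 0.98 (array([0.56729549, 0.00170341]), (0.1309637427330017, 0.18471921980381012), 4.329449653625488) [0.063 0.067 0.087]
tray_in 0.61 (array([ 0.4147343 , -0.30650663]), (0.23057299852371216, 0.12093692272901535), 83.70315551757812) [0.    0.004 0.027]
mat 0.6 (array([ 0.59638804, -0.2710343 ]), (0.14106173813343048, 0.1902010142803192), 1.6304281949996948) [0.    0.004 0.007]
[197. 282.] 0.89 [0.407 0.256 0.031] (array([0.40542635, 0.2606971 ]), (0.05984075739979744, 0.040946174412965775), 16.843318939208984) 0.04 [61. 59. 57.]
[179. 155.] 0.8 [0.716 0.306 0.029] (array([0.71747857, 0.30906451]), (0.057279665023088455, 0.03663429617881775), 38.45386505126953) 0.04 [44. 88. 28.]
[149. 231.] 0.69 [0.526 0.373 0.032] (array([0.52443826, 0.37413272]), (0.029980666935443878, 0.056810781359672546), 84.11918640136719) 0.042 [55. 53. 51.]
[181. 224.] 0.59 [0.535 0.286 0.03 ] (array([0.53315496, 0.29083997]), (0.061954300850629807, 0.038024675101041794), 17.01824951171875) 0.04 [59. 57. 55.]
[300. 213.] 0.47 [0.562 0.004 0.068] (array([0.56221145, 0.00413035]), (0.12004845589399338, 0.1720459908246994), 3.8637678623199463) 0.103 [122. 119. 115.]
cam in tool [ 0.07952782 -0.00033009 -0.16229008] [[-1.02140493e-03 -9.58398219e-01 -2.85432673e-01]
 [ 9.99999477e-01 -9.93458099e-04 -2.42704939e-04]
 [-5.09574187e-05 -2.85432771e-01  9.58398733e-01]]
```

```bash
python3 - <<'E'
from h import *
th=np.radians(4)
move_ptp([0.565,0.003,0.27],q(np.pi+th))
c=capture("wrist"); save(c,"w1"); C=cloud(c)
print(current_position(),Ro.from_quat(current_orientation()).as_euler("xyz"))
for n in ("cover","cover_grip","lantern"):
  for d in silhouettes("wrist",n)[:1]:
    P=C[d["region"]]; P=P[~np.isnan(P[:,2])]
    print(n,d["conf"],np.percentile(P[:,2],[5,50,95]).round(4))
    A=P[(P[:,2]>.058)&(P[:,2]<.075)]; B=P[P[:,2]>.09]
    if len(A)>9: print(" plate",rect(A),np.median(A[:,2]))
    if len(B)>9: print(" handle",rect(B),np.median(B[:,2]))
E
```

```text
[0.56493364 0.00379319 0.26993069] [ 3.14132780e+00 -1.04062630e-04 -3.07079487e+00]
cover 0.77 [0.065  0.0664 0.0965]
 plate (array([0.56048357, 0.00490094]), (0.11920095980167389, 0.17227672040462494), 3.968966484069824) 0.06634623653182176
 handle (array([0.56074029, 0.00520589]), (0.07020936161279678, 0.013184359297156334), 3.7480156421661377) 0.09809120276208448
cover_grip 0.72 [0.0651 0.0664 0.0966]
 plate (array([0.56048357, 0.00490094]), (0.11920095980167389, 0.17227672040462494), 3.968966484069824) 0.0663456342389212
 handle (array([0.56074029, 0.00520589]), (0.07020936161279678, 0.013184359297156334), 3.7480156421661377) 0.09809120276208448
lantern 0.59 [0.0204 0.063  0.0738]
 plate (array([0.65027761, 0.01026017]), (0.03441297262907028, 0.06017933785915375), 3.6486730575561523) 0.06965858574044052
```

View pics/w1.png

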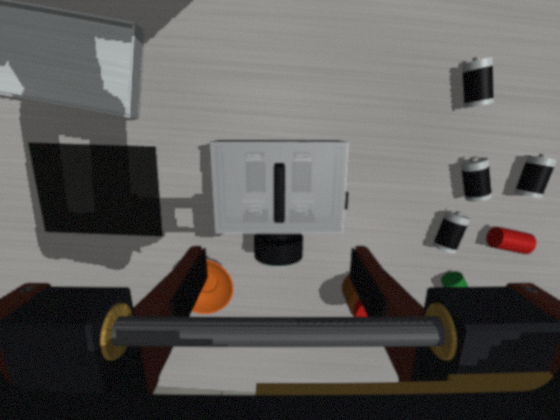

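The wrist view shows the lantern with seated cover at (280,187), handle at (279,193), and the four black cells at right, with buttons facing up in the image (towards the robot). Measured sizes (119×172, handle 70×13, heights 66/98 mm) match. Next I lift the cover onto the mat.

```bash
python3 - <<'E'
from h import *
th=np.radians(3.85); x,y=.5606,.0051
Q=q(np.pi+th)
move_ptp([x,y,.14],Q); servo_line([x,y,.070],Q,rate=.1)
move_gripper(0.005); print(current_finger_gap(),current_grip_force())
servo_line([x,y,.17],Q,rate=.12); print(current_finger_gap(),current_force())
Q2=q(np.pi+np.radians(1.6)); m=[.5964,-.2710]
move_ptp(m+[.17],Q2); print(current_finger_gap())
servo_line(m+[.035],Q2,rate=.12); print(servo_line(m+[.016],Q2,rate=.03,contact_N=4),current_position())
move_gripper(0.06); servo_line(m+[.17],Q2)
move_ptp([x-.01,y,.27],Q)
c=capture("wrist"); save(c,"w2"); C=cloud(c)
np.save("lan.npy",C)
S=C.reshape(-1,3); S=S[~np.isnan(S[:,2])]
A=S[(abs(S[:,2]-.062)<.003)&(np.hypot(S[:,0]-x,S[:,1]-y)<.115)]
R=Ro.from_euler("z",-th).as_matrix()
L=(A-[x,y,0])@R.T; L=L[(abs(L[:,0])<.064)&(abs(L[:,1])<.09)]
r=rect(L); print(r, np.array([x,y])+ (R.T@[*r[0],0])[:2])
for d in silhouettes("wrist","cover")[:1]:
    P=C[d["region"]]; P=P[~np.isnan(P[:,2])]; print("cover",d["conf"],rect(P),np.median(P[:,2]))
for d in silhouettes("wrist","cell1"):
    P=C[d["region"]];P=P[~np.isnan(P[:,2])]
    print(np.round(d["xy"]),round(d["conf"],2),rect(P),np.percentile(P[:,2],98).round(3),c["image"][d["region"]].mean(0).round())
print(current_clock())
E
```

```text
0.013612660105529644 30.000007152557373
0.01360153577464628 [-0.7436471   0.97914531 -3.39669591]
0.013640288788029897
True [ 0.59625746 -0.27092061  0.01874954]
(array([-0.00037168, -0.00115989]), (0.17249998450279236, 0.11968090385198593), 89.99818420410156) [0.56030704 0.00391777]
cover 0.81 (array([ 0.5975951 , -0.27740261]), (0.1247916966676712, 0.18599730730056763), 1.1831202507019043) 0.015201124279270017
[510. 248.] 0.94 (array([0.62976223, 0.3876867 ]), (0.09476058930158615, 0.04098440334200859), 79.65580749511719) 0.035 [ 34.  35. 129.]
[451. 236.] 0.8 (array([0.61992449, 0.27141479]), (0.03734968230128288, 0.07269472628831863), 82.8209228515625) 0.035 [61. 60. 59.]
[475.  93.] 0.66 (array([0.40244612, 0.2663092 ]), (0.0601167194545269, 0.05277732387185097), 14.124048233032227) 0.036 [64. 63. 62.]
[476. 188.] 0.66 (array([0.54116452, 0.29351968]), (0.08255679905414581, 0.04337584599852562), 31.29658317565918) 0.035 [65. 65. 64.]
[536. 184.] 0.62 (array([0.52453732, 0.38923877]), (0.062355492264032364, 0.06329645961523056), 81.19078063964844) 0.035 [61. 61. 60.]
[450. 282.] 0.53 (array([0.69401693, 0.29436281]), (0.003259509801864624, 0.025465406477451324), 37.87347412109375) 0.026 [27. 54. 21.]
[278. 198.] 0.25 (array([0.58314145, 0.008822  ]), (0.1669517159461975, 0.2069125771522522), 4.197120666503906) 0.073 [65. 64. 63.]
13.6417
```

View pics/w2.png

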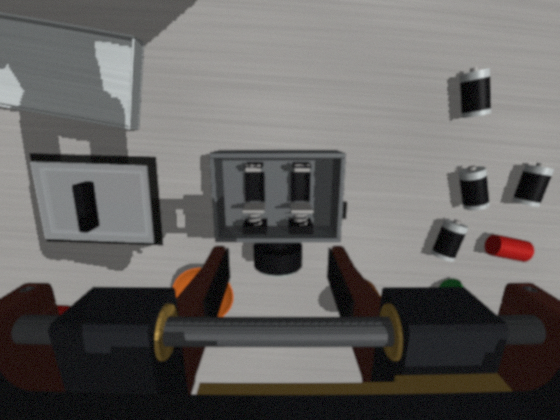

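The box is open with empty channels: cradles at (255,182) and (301,182), springs below. The cover lies on the mat at (95,200). Now a closer look over the cells.

```bash
cat >> h.py <<'E'
def cells(c):
    C=cloud(c); Z=np.nan_to_num(C[...,2]); out=[]
    m=((Z>.029)&(Z<.045)).astype(np.uint8)
    n,l,s,_=cv2.connectedComponentsWithStats(m)
    for i in range(1,n):
        if s[i,4]<40: continue
        P=C[l==i]; ctr,_,_=rect(P); a=cv2.PCACompute(np.float32(P[:,:2]),None)[1][0]
        if a[0]>0: a=-a
        for k in range(3):
            u=(P[:,:2]-ctr)@a; v=(P[:,:2]-ctr)@[-a[1],a[0]]
            ctr=ctr+a*(np.percentile(u,1)+np.percentile(u,99))/2+np.r_[-a[1],a[0]]*(np.percentile(v,2)+np.percentile(v,98))/2
        L=np.ptp(np.percentile(u,[1,99])); W=np.ptp(np.percentile(v,[2,98]))
        D=C.reshape(-1,3); D=D[~np.isnan(D[:,2])]; e=D[:,:2]-ctr; uu=e@a; vv=e@[-a[1],a[0]]
        b=(abs(vv)<.005)&(D[:,2]>.012)
        f=(b&(uu>.0295)&(uu<.034)).sum(),(b&(uu<-.0295)&(uu>-.034)).sum()
        col=c["image"][l==i].mean(0); 
        out.append(dict(c=ctr,yaw=np.arctan2(a[1],a[0]),L=L,W=W,top=np.percentile(P[:,2],90),btn=f,px=np.argwhere(l==i).mean(0)[::-1].round(),sat=np.ptp(col)))
    return out
E
python3 - <<'E'
from h import *
move_ptp([.50,.31,.27],q(np.pi+.3))
c=capture("wrist"); save(c,"w3")
for d in cells(c): print({k:np.round(v,4).tolist() for k,v in d.items()})
E
```

```text
{'c': [0.3355, 0.5946], 'yaw': -2.7657999992370605, 'L': 0.3139, 'W': 0.1609, 'top': 0.0314, 'btn': [0, 0], 'px': [499.0, 133.0], 'sat': 5.2841}
{'c': [0.4065, 0.2602], 'yaw': -2.8643999099731445, 'L': 0.0553, 'W': 0.0247, 'top': 0.0348, 'btn': [21, 0], 'px': [264.0, 109.0], 'sat': 2.1068}
{'c': [0.5025, -0.038], 'yaw': 1.6330000162124634, 'L': 0.0807, 'W': 0.0014, 'top': 0.0433, 'btn': [42, 15], 'px': [28.0, 115.0], 'sat': 1.4314}
{'c': [0.547, 0.0698], 'yaw': -2.746799945831299, 'L': 0.1363, 'W': 0.0664, 'top': 0.0438, 'btn': [0, 4], 'px': [110.0, 171.0], 'sat': 1.3781}
{'c': [0.5236, -0.0318], 'yaw': 1.6549999713897705, 'L': 0.0251, 'W': 0.0087, 'top': 0.041, 'btn': [0, 0], 'px': [29.0, 131.0], 'sat': 1.3526}
{'c': [0.5194, 0.0343], 'yaw': 1.632200002670288, 'L': 0.0248, 'W': 0.009, 'top': 0.041, 'btn': [0, 0], 'px': [78.0, 143.0], 'sat': 0.9701}
{'c': [0.5957, -0.0693], 'yaw': -2.7736001014709473, 'L': 0.0559, 'W': 0.0215, 'top': 0.041, 'btn': [26, 0], 'px': [3.0, 181.0], 'sat': 1.4755}
{'c': [0.5788, -0.0275], 'yaw': 1.6403000354766846, 'L': 0.0309, 'W': 0.0035, 'top': 0.0439, '
[... 1085 characters left out ...]
'yaw': -3.06820011138916, 'L': 0.0558, 'W': 0.0233, 'top': 0.0343, 'btn': [7, 3], 'px': [235.0, 249.0], 'sat': 2.6878}
{'c': [0.6226, 0.3712], 'yaw': -1.718400001525879, 'L': 0.0555, 'W': 0.0234, 'top': 0.0345, 'btn': [0, 5], 'px': [293.0, 274.0], 'sat': 121.7849}
{'c': [0.5428, 0.6269], 'yaw': 2.1605000495910645, 'L': 0.096, 'W': 0.0191, 'top': 0.0443, 'btn': [39, 65], 'px': [463.0, 275.0], 'sat': 70.6585}
{'c': [0.7009, 0.1489], 'yaw': 1.6079000234603882, 'L': 0.0424, 'W': 0.0096, 'top': 0.0431, 'btn': [0, 0], 'px': [142.0, 281.0], 'sat': 43.3152}
{'c': [0.7076, 0.3043], 'yaw': -2.3073999881744385, 'L': 0.0371, 'W': 0.0248, 'top': 0.0343, 'btn': [0, 0], 'px': [237.0, 308.0], 'sat': 71.514}
```

View pics/w3.png

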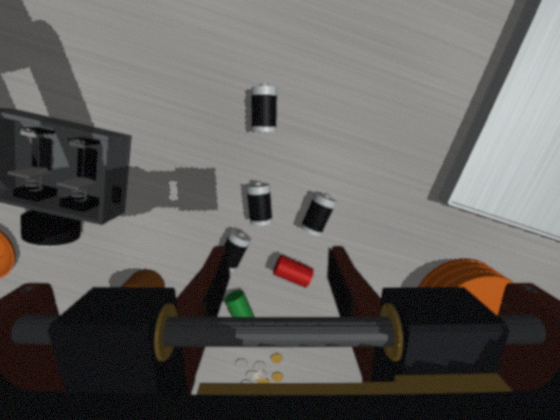

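Close view: black cells at (264,109), (259,206), (319,216) and (235,249), each with its button nub towards the robot. Red at (293,271) and green at (238,304) are rejected. Lengths of 55 mm and tops at 34.8 mm fit. I'll start with the isolated cell A for the left channel.

```bash
cat >> h.py <<'E'
TH=np.radians(3.85); LC=np.r_[.5603,.0039]; QL=q(np.pi+TH)
def lan(x,y,z):
    r=Ro.from_euler("z",TH).as_matrix()@[x,y,0]; return np.r_[LC+r[:2],z]
def pick(c,yaw,zt=.004):
    Q=q(yaw); c=list(c)
    move_gripper(.06); move_ptp(c+[.11],Q); servo_line(c+[zt],Q,rate=.12)
    move_gripper(.02); print("grip",current_finger_gap(),current_grip_force())
    servo_line(c+[.12],Q,rate=.15); print("lifted",current_finger_gap(),current_clock())
E
python3 - <<'E'
from h import *
pick([.4065,.2602],-2.8644)
y=.033; dz=.013
move_ptp(lan(-.016,y,.13),QL)
c=capture("wrist"); save(c,"w4")
servo_line(lan(-.016,y,.03+.029-dz),QL,rate=.08); f0=current_force(); print(current_finger_gap(),f0)
print(servo_line(lan(-.004,y,.03+.029-dz),QL,rate=.02,contact_N=1.5)); p=current_position()
R=Ro.from_euler("z",-TH).as_matrix(); print("contact at",(R@(p-[*LC,0])),current_force()-f0)
c=capture("wrist"); save(c,"w5")
a,b=[cv2.imread(f"pics/{n}.png")[150:420,80:480] for n in("w4","w5")]
cv2.imwrite("pics/w45.png",np.hstack([a,b]))
E
```

```text
grip 0.03361244807468956 29.99776840209961
lifted 0.03337944054249206 18.375
0.03328463325141001 [ 0.70079036 -0.5710996  -0.00751769]
True
contact at [-0.01197967  0.03309098  0.04573459] [-1.56770062 -0.37087349 -1.3471863 ]
```

View pics/w45.png

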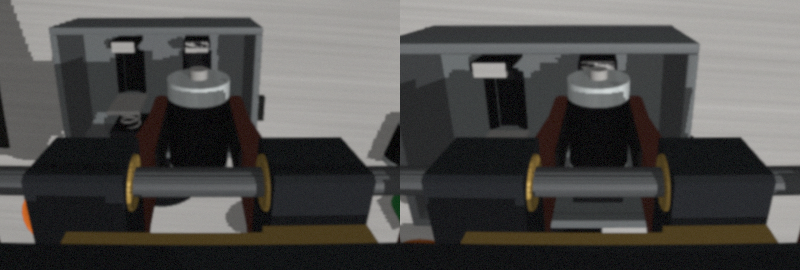

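The cell is held level and the button sits above the left post. Contact came at x=-12.0 mm as predicted. Next: push, lower, release.

```bash
cat >> h.py <<'E'
def L(): 
    p=current_position()-[*LC,0]; f=current_force(); R=Ro.from_euler("z",-TH).as_matrix()
    return (1e3*(R@p)).round(1).tolist(),(R@f).round(1).tolist(),round(current_finger_gap(),4)
def insert(y,dz=.013):
    z=.03-dz
    servo_line(lan(.0022,y,z+.029),QL,rate=.03); print("pushed",L())
    print(servo_line(lan(.0022,y,z+.0),QL,rate=.03,contact_N=15),"down",L())
    c=capture("wrist"); save(c,"ins%d"%(y>0))
    print(servo_line(lan(-.0055,y,z),QL,rate=.02,contact_N=6),"back",L())
def release(y,dz=.013):
    z=.03-dz
    move_gripper(.05); servo_line(lan(-.005,y,z+.12),QL,rate=.12)
E
python3 - <<'E'
from h import *
insert(.033)
E
```

```text
pushed ([0.1, 33.2, 45.3], [-5.5, 0.1, -0.1], 0.0335)
True down ([0.0, 33.2, 17.6], [-1.1, -0.2, 5.9], 0.0334)
False back ([-4.9, 32.9, 17.4], [-1.3, 0.1, 5.5], 0.033)
```

```bash
python3 - <<'E'
from h import *
c=capture("wrist"); save(c,"w6")
a,b=[cv2.imread(f"pics/{n}.png")[130:420,80:480] for n in("ins1","w6")]
cv2.imwrite("pics/w6b.png",np.hstack([a,b]))
E
```

```text
(no output)
```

View pics/w6b.png

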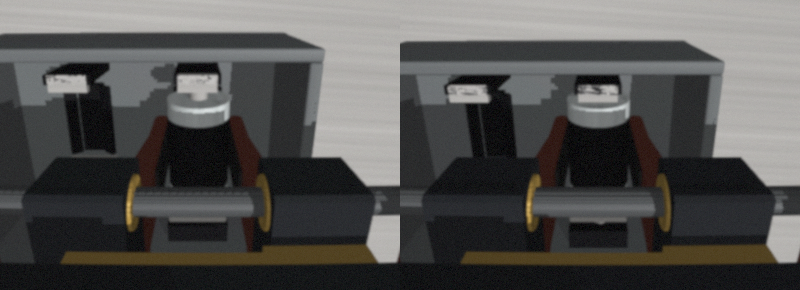

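In the left crop the button shows at the lip; in the right one it is hidden under the lip. I'll release and inspect.

```bash
cat >> h.py <<'E'
def look(n):
    move_ptp(lan(-.01,0,.22),QL); c=capture("wrist"); save(c,n); C=cloud(c)
    S=C.reshape(-1,3); S=S[~np.isnan(S[:,2])]; P=(S-[*LC,0])@Ro.from_euler("z",TH).as_matrix()
    for y in(.033,-.033):
        M=P[(abs(P[:,1]-y)<.014)&(abs(P[:,0])<.05)]
        B=M[(M[:,2]>.040)&(abs(M[:,0]+.005)<.031)]; 
        s=M[(M[:,2]>.0515)&(M[:,0]>.01)]
        if len(B)>20: print(y,"body x",np.percentile(B[B[:,2]<.0485][:,0],[2,98]).round(4),"top",[np.round(np.median(B[(abs(B[:,0]-x)<.004)&(abs(B[:,1]-y)<.004),2]),4) for x in(-.025,-.005,.015)],"shoe",np.median(s[:,0]) if len(s) else None)
    return c
E
python3 - <<'E'
from h import *
release(.033); c=look("w7"); print(current_clock())
cv2.imwrite("pics/w7c.png",cv2.resize(c["image"][60:300,150:430],None,fx=2.5,fy=2.5))
E
```

```text
0.033 body x [-0.0341  0.0233] top [np.float64(0.2667), np.float64(0.0477), np.float64(0.0475)] shoe 0.02442755701232735
-0.033 body x [-0.0356  0.0168] top [np.float64(0.2783), np.float64(nan), np.float64(0.053)] shoe 0.01725080936227108
25.1583
  return _methods._mean(a, axis=axis, dtype=dtype,
  ret = ret.dtype.type(ret / rcount)
```

View pics/w7c.png

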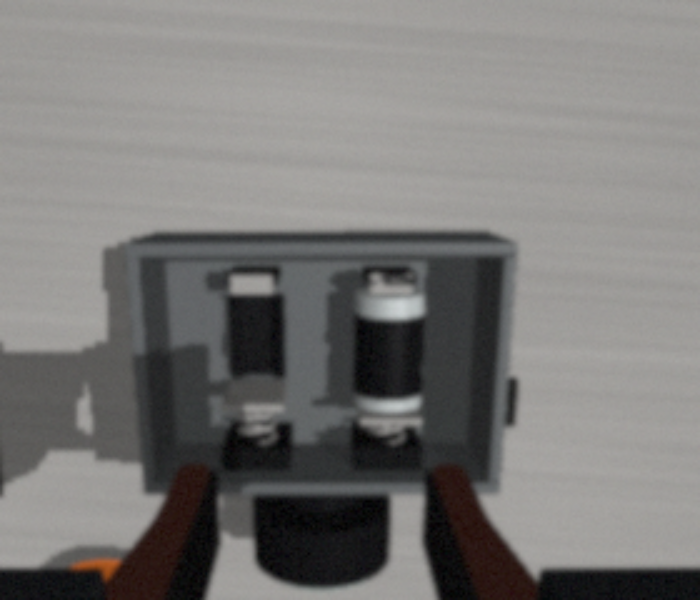

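The left cell is home (body x -34…+23, top 47.6 mm, shoe +7 mm). Same for the right channel with cell B, pushing slightly further.

```bash
sed -i 's/lan(.0022,y/lan(.0038,y/g' h.py; python3 - <<'E'
from h import *
pick([.534,.2909],-2.7796)
y=-.033; z=.03-.013
move_ptp(lan(-.016,y,.13),QL); print(L())
servo_line(lan(-.016,y,z+.029),QL,rate=.08)
print(servo_line(lan(-.004,y,z+.029),QL,rate=.02,contact_N=1.5),"contact",L())
if abs(L()[0][0]+12)<2 and L()[2]>.032:
    insert(y)
    if L()[0][2]<19: release(y); look("w8")
print(current_clock())
E
```

```text
grip 0.033330248959901686 30.000502467155457
lifted 0.03361380196593077 29.225
([-15.9, -32.1, 129.8], [-0.5, 0.9, -1.1], 0.0336)
True contact ([-11.6, -32.8, 45.7], [-1.2, -0.1, -0.7], 0.0336)
pushed ([1.5, -32.6, 45.2], [-6.6, -0.2, 0.1], 0.0337)
True down ([1.4, -32.7, 17.7], [-0.4, -0.2, 6.1], 0.0338)
False back ([-4.6, -33.2, 17.4], [0.2, 0.1, 5.4], 0.0333)
0.033 body x [-0.0334  0.0231] top [np.float64(0.2667), np.float64(0.0475), np.float64(0.0474)] shoe 0.02447225986663457
-0.033 body x [-0.0334  0.0234] top [np.float64(0.278), np.float64(0.0472), np.float64(0.0471)] shoe 0.024349601521434075
36.1833
```

Both cells read home. Now I re-measure the cover, pick it up and seat it.

```bash
cat >> h.py <<'E'
def handle(c,zlo,zhi,near,r=.12):
    C=cloud(c).reshape(-1,3); C=C[~np.isnan(C[:,2])]
    P=C[(C[:,2]>zlo)&(C[:,2]<zhi)&(np.hypot(*(C[:,:2]-near).T)<r)]
    (ctr,(a,b),t)=rect(P); t=np.radians(t)+(0 if a>b else np.pi/2); t=(t+np.pi/2)%np.pi-np.pi/2
    return ctr,t,(max(a,b),min(a,b)),np.median(P[:,2])
E
python3 - <<'E'
from h import *
move_ptp([.596,-.271,.25],q(np.pi+.03)); c=capture("wrist")
h,t,s,z=handle(c,.040,.056,[.596,-.271]); print(h,t,s,z)
h2=handle(c,.010,.022,h); print(h2)
assert abs(s[0]-.07)<.006 and s[1]<.018
Q=q(np.pi+t); h=list(h)
move_ptp(h+[.10],Q); servo_line(h+[.019],Q,rate=.1); move_gripper(.005); print(current_finger_gap())
servo_line(h+[.16],Q,rate=.12); move_ptp(lan(0,0,.16),QL); print(L())
c=capture("wrist"); k=handle(c,.06,.2,LC,.0) if 0 else None
servo_line(lan(0,0,.084),QL,rate=.1); print(L())
print(servo_line(lan(0,0,.067),QL,rate=.03,contact_N=5),L(),current_clock())
E
```

```text
[ 0.59583741 -0.27089581] 0.03301377242343717 (0.06908213347196579, 0.01318311132490635) 0.04703260810677719
(array([ 0.56582665, -0.27142087]), np.float64(0.028938160156747772), (0.1794814169406891, 0.17237402498722076), np.float64(0.015349826827238844))
0.013763177377164187
([0.7, -1.0, 160.1], [-0.3, -0.3, -2.7], 0.0138)
([0.5, -0.2, 84.4], [-0.3, -0.4, -2.6], 0.0139)
True ([0.2, -0.0, 69.8], [-1.4, -0.3, 3.6], 0.0142) 43.425
```

Contact at 69.8 mm is the seated height (70). Release and check.

```bash
python3 - <<'E'
from h import *
move_gripper(.05); servo_line(lan(0,0,.16),QL,rate=.12); move_ptp(lan(0,0,.27),QL)
c=capture("wrist"); save(c,"w9")
print(handle(c,.09,.11,LC))
C=cloud(c).reshape(-1,3); C=C[~np.isnan(C[:,2])]; P=(C-[*LC,0])@Ro.from_euler("z",TH).as_matrix()
P=P[(abs(P[:,2]-.066)<.015)&(abs(P[:,0])<.058)&(abs(P[:,1])<.084)&(abs(P[:,1])>.02)]
print(rect(P),np.linalg.lstsq(np.c_[P[:,:2],np.ones(len(P))],P[:,2],rcond=None)[0].round(4),P[:,2].std())
move_ptp([.42,-.29,.27],q(np.pi+0)); c=capture("wrist"); save(c,"w10")
C=cloud(c).reshape(-1,3); C=C[~np.isnan(C[:,2])]
P=C[(abs(C[:,2]-.028)<.004)&(np.hypot(C[:,0]-.415,C[:,1]+.307)<.14)]; print("tray",rect(P))
move_ptp([.53,.31,.27],q(np.pi+.3)); c=capture("wrist"); save(c,"w11")
for d in cells(c):
    if abs(d["L"]-.055)<.003 and abs(d["W"]-.024)<.003 and d["sat"]<20: print({k:np.round(v,4).tolist() for k,v in d.items()})
print(current_clock())
E
```

```text
(array([0.56022745, 0.00417836]), np.float64(0.0705332721937737), (0.06879488378763199, 0.013434727676212788), np.float64(0.09798941811867229))
(array([ 2.49966979e-06, -2.45124102e-06]), (0.16801489889621735, 0.1159510463476181), 89.9834976196289) [-0.0015  0.0004  0.0663] 0.0007611299688041459
tray (array([ 0.41540706, -0.30031896]), (0.21562620997428894, 0.11566207557916641), 83.29023742675781)
{'c': [0.5236, 0.3783], 'yaw': 3.058199882507324, 'L': 0.0553, 'W': 0.0242, 'top': 0.0349, 'btn': [20, 0], 'px': [326.0, 197.0], 'sat': 2.0761}
49.15
```

View pics/w10.png

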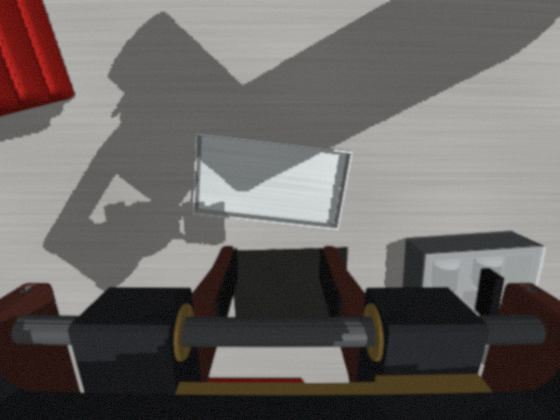

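The tray is at the image centre (272,180), empty, 215×116 mm as given, turned -6.7°. The cover is seated and level. Now the spares: C first, then a fresh measurement of D.

```bash
cat >> h.py <<'E'
def tray(v):
    Q=q(np.pi-np.radians(6.7)); p=[.4154+.117*v,-.3003+.993*v]
    move_ptp(p+[.13],Q); print("over tray",current_finger_gap())
    servo_line(p+[.0065],Q,rate=.1,contact_N=8); print(current_position()[2])
    move_gripper(.05); servo_line(p+[.13],Q,rate=.15)
E
python3 - <<'E'
from h import *
move_gripper(.06)
pick([.5236,.3783],3.055)
move_ptp([.45,0.25,.25],q(np.pi)); tray(-.05)
move_ptp([.60,.27,.28],q(np.pi+.3)); move_gripper(.088); c=capture("wrist"); save(c,"w12")
for d in cells(c):
    if abs(d["L"]-.055)<.004 and abs(d["W"]-.024)<.003 and d["sat"]<20: print({k:np.round(v,4).tolist() for k,v in d.items()})
print(current_clock())
E
```

```text
grip 0.033390255345286154 29.999622702598572
lifted 0.03332946251342248 52.9917
over tray 0.03351801490732013
0.00724492741003472
{'c': [0.617, 0.2729], 'yaw': 2.9800000190734863, 'L': 0.0552, 'W': 0.024, 'top': 0.0347, 'btn': [20, 0], 'px': [276.0, 198.0], 'sat': 2.0279}
61.7917
```

```bash
python3 - <<'E'
from h import *
pick([.617,.2729],2.98)
move_ptp([.45,0.25,.25],q(np.pi)); tray(.05)
move_ptp([.42,-.29,.27],q(np.pi)); c=capture("wrist"); save(c,"w13")
C=cloud(c).reshape(-1,3); C=C[~np.isnan(C[:,2])]
for v in(-.05,.05):
    p=[.4154+.117*v,-.3003+.993*v]
    P=C[(C[:,2]>.0335)&(np.hypot(C[:,0]-p[0],C[:,1]-p[1])<.05)]; print(rect(P),np.percentile(P[:,2],95))
move_ptp(lan(-.02,.0,.27),QL); w=capture("wrist"); print(handle(w,.09,.11,LC))
P=cloud(w).reshape(-1,3); P=P[~np.isnan(P[:,2])]; P=(P-[*LC,0])@Ro.from_euler("z",TH).as_matrix()
P=P[(abs(P[:,2]-.066)<.015)&(abs(P[:,0])<.058)&(abs(P[:,1])<.084)&(abs(P[:,1])>.02)]
print(np.linalg.lstsq(np.c_[P[:,:2],np.ones(len(P))],P[:,2],rcond=None)[0].round(4))
move_ptp([.144,.582,.223],q(np.radians(166)))
c2=capture("top"); cv2.imwrite("pics/end.png",np.vstack([c["image"][90:300,:],c2["image"][100:400]]))
print(current_clock())
E
```

```text
grip 0.03346650329215987 30.000610649585724
lifted 0.033083932933510904 65.625
over tray 0.03327563303871124
0.0072649409495483125
(array([ 0.40650839, -0.3336705 ]), (0.05871490761637688, 0.06676222383975983), 8.472566604614258) 0.38703249932574385
(array([ 0.41603148, -0.25598183]), (0.08084411174058914, 0.06535656750202179), 87.94280242919922) 0.3872271254182273
(array([5.61853349e-01, 5.17471693e-04]), np.float64(0.06286584416192142), (0.06909916549921036, 0.01236698031425476), np.float64(0.09807275815137417))
[-0.0031 -0.0003  0.0662]
75.4667
```

View pics/end.png

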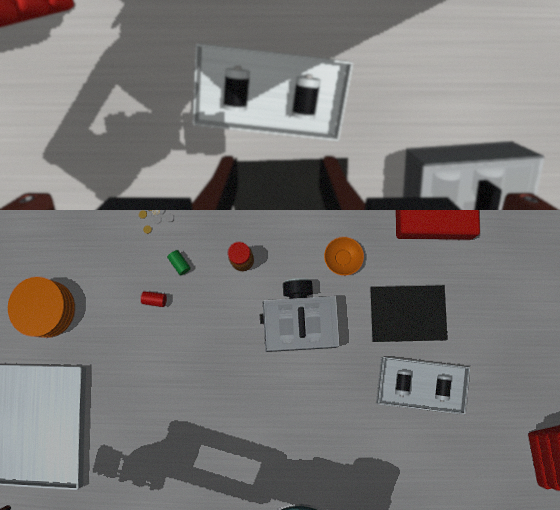

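Both spares lie separately in the tray at (236,87) and (306,96); bystanders are untouched. The cover is still level but has been nudged 3.7 mm within its play, so I'll re-centre it, then hand in.

```bash
python3 - <<'E'
from h import *
h=[.5619,.0005]; Q=q(np.pi+.0629)
move_gripper(.06); move_ptp([.45,.25,.25],q(np.pi)); move_ptp(h+[.16],Q)
c=capture("wrist"); print(handle(c,.09,.11,LC))
servo_line(h+[.070],Q,rate=.1); move_gripper(.005); servo_line(h+[.086],Q,rate=.05); print(L())
servo_line(lan(0,0,.086),QL,rate=.05); print(servo_line(lan(0,0,.067),QL,rate=.03,contact_N=5),L())
move_gripper(.05); servo_line(lan(0,0,.16),QL,rate=.12); move_ptp(lan(0,0,.27),QL)
c=capture("wrist"); k=handle(c,.09,.11,LC); print(k)
P=cloud(c).reshape(-1,3); P=P[~np.isnan(P[:,2])]; P=(P-[*LC,0])@Ro.from_euler("z",TH).as_matrix()
P=P[(abs(P[:,2]-.066)<.015)&(abs(P[:,0])<.058)&(abs(P[:,1])<.084)&(abs(P[:,1])>.02)]
a=np.linalg.lstsq(np.c_[P[:,:2],np.ones(len(P))],P[:,2],rcond=None)[0]; print(a,current_clock())
if np.hypot(*(k[0]-LC))<.0025 and abs(a[2]-.066)<.001 and abs(a[:2]).max()<.008:
    print(close_job())
E
```

```text
(array([5.61257243e-01, 3.30346636e-04]), np.float64(0.06975793861547852), (0.06773192435503006, 0.013930152170360088), np.float64(0.09789224927694204))
([1.6, -3.5, 86.4], [-0.6, -0.6, -3.2], 0.014)
True ([-0.1, 0.0, 69.8], [0.3, 0.4, 3.4], 0.0139)
(array([0.56017405, 0.00443159]), np.float64(0.062167168011128426), (0.06906075030565262, 0.013393514789640903), np.float64(0.09801204897953683))
[-0.00119935  0.00025299  0.06633873] 83.9667
the job is handed in; nothing more can be done
None
```

The job is handed in at 84 s: a cell is home in each lantern channel, the cover is back level on the rim (re-centred after it was found shifted about 4 mm), the two spare cells lie side by side in the shallow tray, and I left the sauce jar and dish alone.

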